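# Reload the deck stapler's magazine

## Robot

A 7-joint arm with a two-finger parallel gripper is mounted at the origin on the work surface. World frame = base frame: x ahead of the robot, y to its left, z up, the work surface at z = 0. Lengths are in m, angles in rad, forces in N, time in s.
With the tool pointing down it reaches from about 0.425 to 0.95 m from the base axis. Payload 4.7 kg.
Tool frame: the origin (TCP) lies midway between the tips of the shut fingers; the grasp point (between the pads) lies 19 mm behind it; z points along the fingers, y is the line along which they close (so a half turn about z gives the same grasp; the last joint's range is limited). The gripper opens to 85 mm and grips with 20 to 120 N. Pads are 22 mm wide; open, the fingers measure 114 mm over their backs; the gripper's body (76 mm by 85 mm) begins 54 mm behind the grasp point. The pads swing forward as they close: fully open they stand 13 mm farther back than shut.
Start: joints at [-1.15, 0.469, -0.049, 1.532, 0.024, 1.141, -0.082], TCP at [0.293, 0.608, 0.231] pointing down, gripper open.
Joint ranges: [-2.59, 2.59], [-0.33, 1.99], [-1.39, 1.29], [0.1, 2.45], [-1.04, 4.18], [0.21, 1.99], [-2.66, 2.66]. Speed limits (rad/s): [2.57, 2.57, 3.14, 3.14, 3.14, 3.14, 3.14].

## Interface

Orientations are given as a rotation vector (axis times angle).
In Python, from plant import r, viewer, hand_in gives the robot as it stands. The module is installed in compiled form; this text tells all that it offers.
- The arm moves only by the tool send_rows, never from a script. Its argument "deltas" is text: rows parted by semicolons, each of 4 numbers parted by spaces: the shift along the tool's x, y, z each as a share of 0.03 m, from -1 to 1, then the turn about the tool's z as a share of 10 degrees, from -1 to 1. In form: tx ty tz spin; .... A call has 1 to 12 rows; each row shifts and turns the commanded pose from where the row before left it, along the tool's axes as they then stand; what a row does not reach is not made up. A row lasts 1/8 s, in which the tool goes at most 62.5 mm and 10.7 degrees, less where a joint would pass 70% of its speed; a pose out of reach is approached as far as the arm can. A call with a number of a shift or a turn outside -1 to 1 is refused whole. A call with a gripper value outside its range is refused whole. "hand" is the closure, from 0 (fully open) to 1 (shut), set as the call begins (left out, the last holds). The fingers move at their own pace and stop on an object; "force" is the grip in N (left out, the last holds). Time passes only in rows, so rows that do not move let the fingers close. It gives the time, the measured TCP pose, the force, the opening and the grip force at its end, in the units of the state.
- r.sense(): the state, without advancing time (a new reading comes with each control period).
- viewer.snapshot(name): name is "side" or "top"; returns a dict with "img" (400x640x3 uint8, blue, green, red), "fx", "fy", "cx", "cy" (pixels), "rvec" (rotation vector, rad) and "tvec" (3), from world to camera coordinates, as OpenCV has them. Camera axes: x right, y down, z forward; pixel columns grow to the right and rows downward; lengths in m; the calibration is good to about 2 mm. A picture is of the moment at which its call begins. There is no depth.
- hand_in(): hands the job in; it is judged then, once.
The state is a dict: "clock": time; "q": joint angles; "dq": joint speeds; "joint_torque": joint torques, N m; "position": TCP position; "orientation": TCP orientation; "ft_force": force on the tool from outside, world axes, zero at the start; "moment": the same for the moment, N m; "grip_width": finger opening in m; "grip_force": force on a finger pad.
Only numpy, scipy, OpenCV 4.12 (cv2) and the standard library are available. Lean on these libraries where they do the work, as an engineer would, in place of code of your own. Each camera call takes 0.05 s, during which the arm holds its last target. There are 200 camera calls.

## Task

Load the long staple strip, legs down, into the open magazine: push the spring follower back with it, seat it flat on the channel floor behind the nose lip so the follower holds it there, then slide the steel cover fully shut over it and let go. Leave the short part-used strip and the cup where they are.

Things in the scene. Friction and masses are not known exactly. Their poses are not given: they have to be found in the camera images.
- magazine: Aluminium staple magazine on a light wooden cradle board (90 x 290 x 18 mm, fixed). Origin: centre of the board's underside; z up; y along the channel, nose at -y, spring follower at +y; x across. Open-topped channel 17 mm wide inside, floor 22 mm above the deck; walls 3 mm thick, flaring out at 45 degrees above 14 mm to end 18 mm above the floor, 31 mm wide overall.
- lip (a point): Top of the nose lip, centre of its inner face (magazine y = -105 mm). The lip crosses the nose end of the channel, 5 mm thick, 10 mm higher than the floor (top 32 mm above the deck). Beyond it (-y) lies only the low cradle board, so a strip can overhang the lip while it is pushed back above it.
- seat (a point): Point on the channel floor where the underside centre (origin) of the seated long strip belongs: magazine x = 0, y = -57 mm, z = 22 mm; axes as the magazine's. The seated strip's front end then touches the lip, 48 mm to -y, and its top stands 38 mm above the floor, 20 mm above the walls.
- follower (a joint): Travel (m) of the black follower block in the channel, 15 mm wide, reaching 1 to 30 mm above the floor. 0 = at rest, its flat front face 50 mm from the lip (2 mm to +y of seat). Pushed to +y it goes to 0.064 at most, against a spring: 2 N at rest plus 60 N/m. At 0.046 the 96 mm strip just fits between it and the lip.
- cover (a joint): Sliding steel cover, 42 wide x 106 mm long, top 66 mm and roof underside 63 mm above the deck, skirts outside the walls. 0 = fully shut over the strip, at a hard stop; grows towards magazine +y; starts open (0.125 to 0.14), clear of the strip's place. About 2 N of friction; stays where left. It passes 3 mm over a seated strip; one standing on the lip blocks it.
- tab (a point): Top centre of the black grip tab on the cover, 90 mm above the deck; the tab is 14 mm wide (magazine x), 30 mm long (y), 24 mm high, and moves with the cover. With the cover shut it is at magazine y = -59 mm.
- long_strip: The full, long strip of steel staples: a rigid bar 13 mm wide (x), 96 mm long (y), 38 mm high (z), standing on its legs on the deck; about 160 g, both ends alike. Origin: centre of its underside.
- short_strip: Part-used strip of the same staples, 13 x 60 x 38 mm, loose on the deck; not wanted. Origin: centre of its underside. The two may have swapped places.
- cup: Green ceramic cup, 76 mm across, 85 mm high, standing on the deck, loose. Origin: centre of its underside.
Mind the look-alikes: they are no part of the job. Leave any orange or yellow look-alike of the long_strip alone.

How it is judged:
By the outcome, as a careful person would: the job done as asked, in the order asked, and still so for the second after the job is handed in, with the robot touching nothing.
It also fails if it takes over 48 s, if anything falls off the work surface, if the arm or the gripper's body presses on something with over 40 N, if the wrist force passes 120 N, or if a joint passes its speed limit or range.

## Working session

There is one attempt and no reset: what is moved stays moved. The work goes in short steps, Python scripts to look and compute and a tool call to move; the robot and the scene stay as the last step left them, time stands still between calls to the robot, and variables do not carry over. Pictures are saved under pics/ and viewed, at most 11 in all, crops included, and the job is handed in when it is done.

Besides the shell and the picture viewer there is one more tool, called after ">>>" as name(argument=value, ...), one argument or row to a line, values as JSON. send_rows: Moves the arm, as the interface text tells. Shift numbers are shares of 0.03 m and turn numbers shares of 10 degrees, none past 1 either way. Its arguments: {"type":"object","properties":{"deltas":{"type":"string"},"hand":{"type":"number"},"force":{"type":"number"}},"required":["deltas"]}

```bash
mkdir -p pics; python3 - <<'E'
from plant import r, viewer
import cv2,pickle
for n in("side","top"):
    s=viewer.snapshot(n); pickle.dump(s,open(n+".pkl","wb")); cv2.imwrite(f"pics/{n}0.png",s["img"]); print(n,s["fx"],s["cx"],s["cy"],s["rvec"],s["tvec"])
print(r.sense())
E
```

```text
side 518.8301527330955 322.0779693880392 192.75104914146047 [ 2.09464738 -0.77192795  0.3771701 ] [-0.44029561  0.22084403  1.00708969]
top 510.6528587298987 311.87400313968885 202.63710859528837 [ 2.12115398 -2.18140769  0.06466896] [-0.06753532  0.52406134  0.97239238]
{'clock': 0.1, 'q': array([-1.14988354,  0.46937802, -0.04858122,  1.5335845 ,  0.02405502,
        1.14103303, -0.08232904]), 'dq': array([ 0.0013448 , -0.00169397, -0.00052915, -0.00278692,  0.00102627,
        0.00218019,  0.00039936]), 'joint_torque': array([ 3.23741024e-04, -5.11518466e+01, -4.72868036e-02, -2.38391519e+01,
        1.07416708e-02,  4.41718832e-03,  1.91049514e-05]), 'position': array([0.29323747, 0.60737678, 0.23035045]), 'orientation': array([-7.00585757e-01, -3.06209324e+00,  2.79621397e-03]), 'ft_force': array([ 0.36060957, -0.73642187, -0.18185704]), 'moment': array([-0.03998268,  0.01471842, -0.00846185]), 'grip_force': 0.0, 'grip_width': 0.08571946043886233}
```

View pics/top0.png

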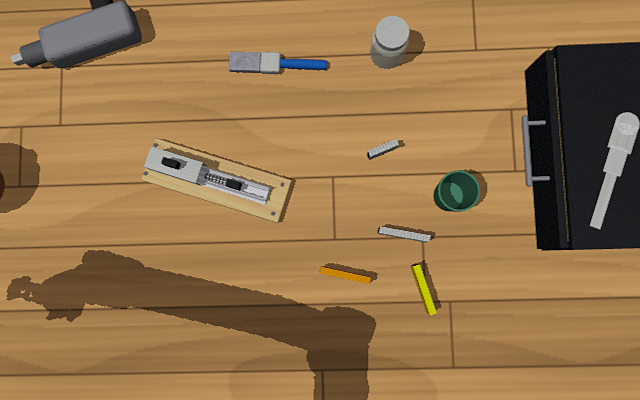

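View pics/side0.png

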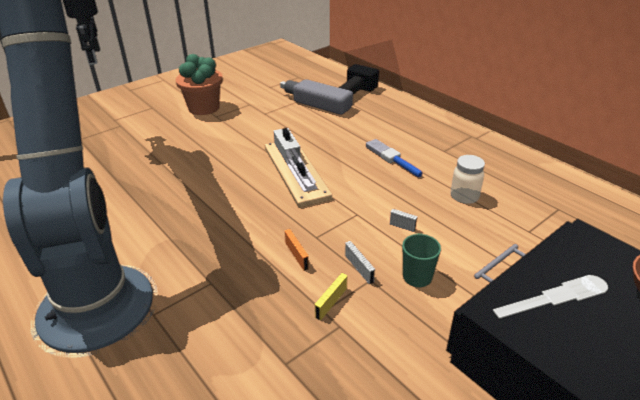

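Top view: long grey strip near (405,234), short grey (385,149), orange look-alike (346,274), yellow (426,288), cup (457,190), magazine (217,180) with the cover and tab at left (172,162), follower (234,184), nose at right (270,195). By the description I want the longer grey one. Checking it in crops.

```bash
python3 - <<'E'
import cv2
t=cv2.imread("pics/top0.png")
cv2.imwrite("pics/c1.png",cv2.resize(t[130:250,360:490],None,fx=5,fy=5,interpolation=cv2.INTER_CUBIC)[:600])
cv2.imwrite("pics/c2.png",cv2.resize(t[130:230,138:298],None,fx=5,fy=5,interpolation=cv2.INTER_CUBIC))
E
```

```text
(no output)
```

View pics/c1.png

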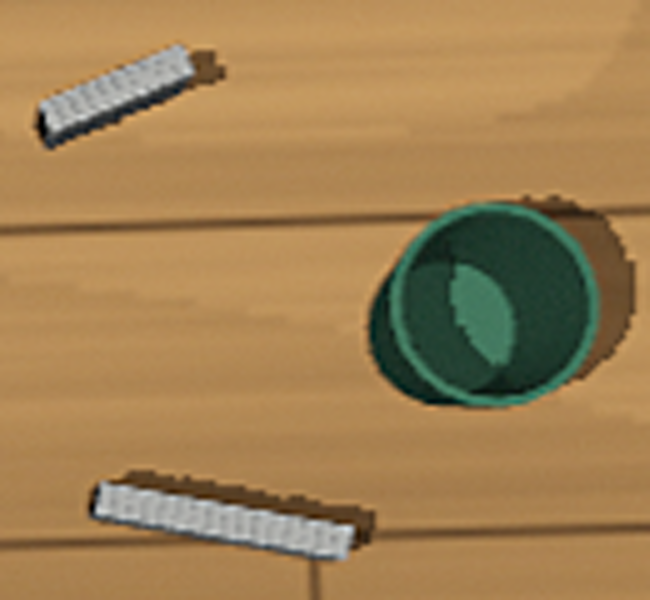

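View pics/c2.png

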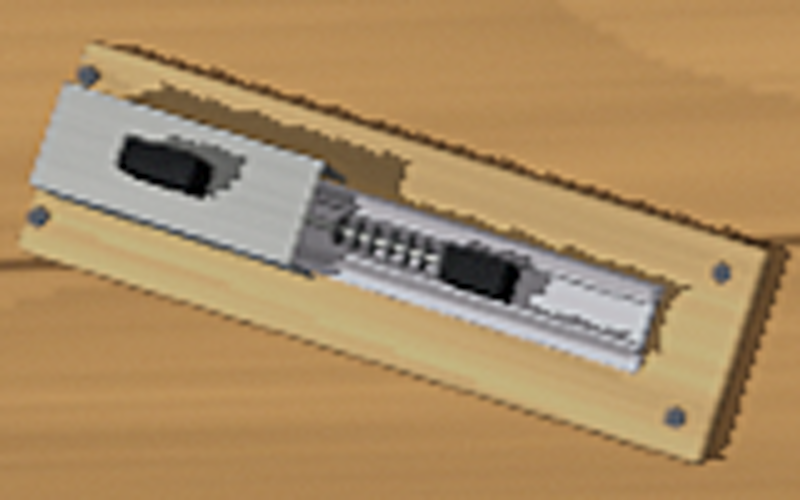

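```bash
python3 - <<'E'
import cv2,numpy as np
t=cv2.imread("pics/side0.png")
a=cv2.resize(t[120:210,258:338],None,fx=5,fy=5,interpolation=cv2.INTER_CUBIC)
b=cv2.resize(t[230:290,334:384],None,fx=7,fy=7,interpolation=cv2.INTER_CUBIC)
o=np.zeros((450,750,3),np.uint8);o[:,:400]=a;o[:420,400:]=b
cv2.imwrite("pics/c3.png",o)
E
```

```text
(no output)
```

View pics/c3.png

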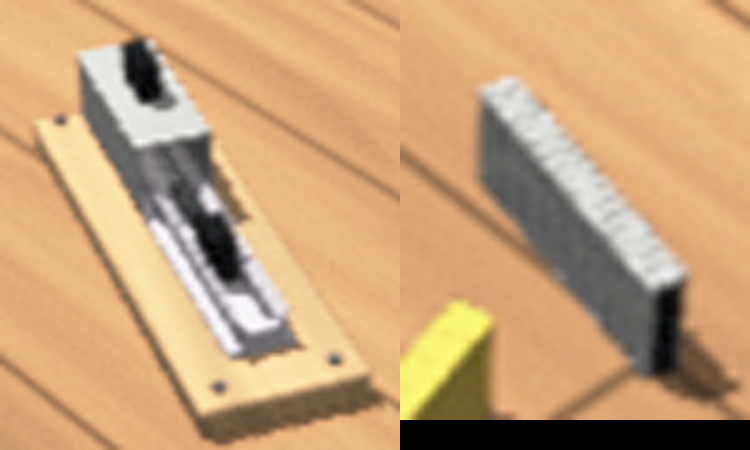

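Side crop: magazine board corners (37,125), (203,413), (370,377), cover front edge (122,138)-(212,130); the long strip stands upright with its top corners (481,92), (516,77), (686,272), (652,287). Fitting poses.

```bash
cat > h.py <<'E'
import cv2,numpy as np,pickle
from scipy.optimize import least_squares
C={n:pickle.load(open(n+".pkl","rb")) for n in("side","top")}
def proj(n,P):
    c=C[n];K=np.array([[c["fx"],0,c["cx"]],[0,c["fy"],c["cy"]],[0,0,1.]])
    return cv2.projectPoints(np.array(P,float),np.array(c["rvec"]),np.array(c["tvec"]),K,None)[0][:,0]
def up(px,s,o): return (np.array(px,float)+.5)/s-.5+np.array(o)
def world(p,L):
    L=np.array(L,float);c,s=np.cos(p[2]),np.sin(p[2])
    return np.c_[p[0]+c*L[:,0]-s*L[:,1],p[1]+s*L[:,0]+c*L[:,1],L[:,2]]
def fit(obs,p0,name):
    f=lambda p,o=obs:np.concatenate([(proj(n,world(p,L(p) if callable(L) else L))-px).ravel() for n,L,px in o])
    q=least_squares(f,p0,loss="soft_l1");print(name,np.round(q.x,4),"yaw",np.degrees(q.x[2]).round(2));print(" res",np.round(f(q.x),1))
    return q.x
E
cat > f.py <<'E'
from h import *
b=lambda *a:[(x*.045,y*.145,.018) for x,y in a]
T=[138,130];S=[258,120]
tb=("top",b((1,1),(1,-1),(-1,-1),(-1,1)),up([(95,43),(775,243),(705,460),(20,245)],5,T))
sb=("side",b((-1,1),(-1,-1),(1,-1)),up([(37,125),(203,413),(370,377)],5,S))
w=("top",[(.0155,-.11,.04),(-.0155,-.11,.04)],up([(662,287),(637,372)],5,T))
w2=("side",[(-.0155,-.11,.04),(.0155,-.11,.04)],up([(232,356),(290,312)],5,S))
for o,n in(([tb,sb,w],"mag"),([tb,w],"magtop"),([sb],"magside")): m=fit(o,[.6,.15,-.28],n)
m=fit([tb,sb,w],[.6,.15,-.28],"mag")
c=lambda *a:(lambda p:[(x*.021,p[3]+y*.053,.066) for x,y in a])
cov=[("top",c((1,1),(1,-1),(-1,-1),(-1,1)),up([(65,85),(325,160),(297,268),(32,187)],5,T)),("side",c((-1,1),(-1,-1),(1,-1)),up([(78,55),(122,138),(212,130)],5,S))]
fit([tb,sb,w]+cov,[*m,.08],"mag+cover")
fit(cov[:1]+[tb,w],[*m,.08],"cov top")
s=lambda *a:[(x*.0065,y*.048,.038 if len(z)==0 else 0) for x,y,*z in a]
st=("top",s((1,1),(1,-1),(-1,-1),(-1,1)),up([(104,482),(355,523),(343,558),(98,518)],5,[360,130]))
ss=("side",s((-1,1),(1,1),(1,-1),(-1,-1),(-1,-1,0)),up(np.array([(481,92),(516,77),(686,272),(652,287),(645,373)])-[400,0],7,[334,230]))
for o in([st,ss],[st],[ss]): fit(o,[.5,-.1,-.2],"strip")
E
python3 f.py
```

```text
mag [ 0.5757  0.1063 -0.334 ] yaw -19.14
 res [-0.4 -1.5  0.2  0.8  0.2  0.8 -0.1  0.3 -1.2 -0.  -1.   0.9  0.7 -0.3
  0.1 -0.5  0.1 -2.3]
magtop [ 0.5751  0.1064 -0.3319] yaw -19.02
 res [-0.5 -1.1  0.2  1.   0.2  1.  -0.2  0.7  0.1 -0.3  0.1 -2.1]
magside [ 0.5777  0.106  -0.3426] yaw -19.63
 res [-0.1 -0.4 -0.7  0.6  1.  -0.4]
mag [ 0.5757  0.1063 -0.334 ] yaw -19.14
 res [-0.4 -1.5  0.2  0.8  0.2  0.8 -0.1  0.3 -1.2 -0.  -1.   0.9  0.7 -0.3
  0.1 -0.5  0.1 -2.3]
mag+cover [ 0.5749  0.1065 -0.3293  0.0761] yaw -18.87
 res [-0.7 -0.9  0.1  0.9  0.3  0.9 -0.2  1.  -1.6  0.1 -0.9  1.   0.6 -0.3
  0.1 -0.4  0.1 -2.2  0.4 -0.8  0.4  0.1 -1.  -0.6 -0.1 -0.5 -1.1  0.1
  2.   2.4 -0.6  0.8]
cov top [ 0.5745  0.1065 -0.3268  0.0758] yaw -18.72
 res [ 0.5 -0.4  0.4  0.4 -0.9 -0.3 -0.  -0.1 -0.8 -0.6  0.1  0.8  0.4  0.9
 -0.2  1.4  0.  -0.3  0.2 -2.1]
strip [ 0.4574 -0.2577 -0.1944] yaw -11.14
 res [-0.2 -0.6 -0.2 -0.4  1.2 -0.7 -0.1 -1.1 -1.2 -0.  -0.9  0.1  0.1  0.3
 -0.5  0.5 -0.4  1.7]
strip [ 0.4561 -0.2575 -0.1915] yaw -10.97
 res [-0.3  0.2 -0.3  0.2  1.1 -0.  -0.2 -0.3]
strip [ 0.4594 -0.2575 -0.2062] yaw -11.81
 res [-0.3 -0.6 -0.  -0.4  0.5 -0.1 -0.2  0.   0.   1.2]
```

```bash
cat > g.py <<'E'
import numpy as np,sys
from plant import r
from scipy.spatial.transform import Rotation as R
MAG=np.array([.5748,.1065]);MY=np.radians(-18.9)
def mag(x,y): c,s=np.cos(MY),np.sin(MY); return MAG+[c*x-s*y,s*x+c*y]
def deltas(pts,yaw,start=None):
    "spin units, then tool-frame shift units between successive points, tool y at yaw (deg), tool z down"
    s=r.sense();M=R.from_rotvec(s["orientation"]).as_matrix()
    a=np.degrees(np.arctan2(M[1,1],M[0,1])); t=np.radians(yaw)
    y=np.array([np.cos(t),np.sin(t),0]);z=np.array([0,0,-1.]);x=np.cross(y,z)
    print("t",round(s["clock"],2),"pos",s["position"].round(4),"yaw",a.round(2),"tilt",M[:,2].round(3),"F",s["ft_force"].round(1),"w",round(s["grip_width"],4),"gf",round(s["grip_force"],1),"spin units",((a-yaw)/10).round(2))
    p=s["position"] if start is None else np.array(start)
    for q in pts:
        d=(np.array(q)-p)/.03;print(np.round(q,4),"units",np.round([d@x,d@y,d@z],2));p=np.array(q)
E
python3 -c "
from g import *
deltas([(.55,.2,.2),(.457,-.2577,.13),(.457,-.2577,.022)],-11.2)"
```

```text
t 0.1 pos [0.2932 0.6074 0.2304] yaw 64.23 tilt [-0.001 -0.002 -1.   ] F [ 0.4 -0.7 -0.2] w 0.0857 gf 0.0 spin units 7.54
[0.55 0.2  0.2 ] units [-11.66  11.03   1.01]
[ 0.457  -0.2577  0.13  ] units [-15.57  -0.08   2.33]
[ 0.457  -0.2577  0.022 ] units [0.  0.  3.6]
```

>>> send_rows(
  deltas="0 0 0.1 0.95;0 0 0.1 0.95;0 0 0.1 0.95;0 0 0.1 0.95;0 0 0.1 0.95;0 0 0.1 0.95;0 0 0.1 0.95;0 0 0.1 0.89;0 0 0 0",
  hand=0.5,
  force=60,
)

```text
clock: 1.23
position: [0.2931, 0.6075, 0.2065]
orientation: [2.424, 1.996, -0.002]
ft_force: [-0.4, -0.6, 0.5]
grip_width: 0.0431
grip_force: 0.0
```

>>> send_rows(
  deltas="-0.97 0.92 0.02 0;-0.97 0.92 0.02 0;-0.97 0.92 0.02 0;-0.97 0.92 0.02 0;-0.97 0.92 0.02 0;-0.97 0.92 0.02 0;-0.97 0.92 0.02 0;-0.97 0.92 0.02 0;-0.97 0.92 0.02 0;-0.97 0.92 0.02 0;-0.97 0.92 0.02 0;-0.97 0.92 0.02 0",
)

```text
clock: 2.72
position: [0.5513, 0.2001, 0.2002]
orientation: [-2.424, -1.998, -0.0]
ft_force: [-0.3, 0.4, -1.1]
grip_width: 0.0425
grip_force: 0.0
```

>>> send_rows(
  deltas="-1 0 0.1 0;-1 0 0.1 0;-1 0 0.1 0;-1 0 0.1 0;-1 0 0.1 0;-1 0 0.1 0;-1 0 0.1 0;-1 0 0.1 0;-1 0 0.1 0;-1 0 0.1 0;-1 0 0.1 0;-1 0 0.1 0",
)

```text
clock: 4.22
position: [0.4808, -0.1529, 0.1641]
orientation: [2.424, 1.999, 0.001]
ft_force: [0.5, 0.4, -0.1]
grip_width: 0.0427
grip_force: 0.0
```

>>> send_rows(
  deltas="-1 0 0.3 0;-1 0 0.3 0;-1 0 0.3 0;-0.5 0 0.2 0;0 0 0 0;0 0 0 0",
)

```text
clock: 4.97
position: [0.461, -0.2543, 0.1312]
orientation: [-2.425, -1.997, -0.001]
ft_force: [0.6, 0.4, 1.0]
grip_width: 0.0423
grip_force: 0.0
```

```bash
python3 -c "
from g import *
deltas([(.457,-.2577,.07),(.457,-.2577,.022)],-11.2)"
```

```text
t 4.97 pos [ 0.461  -0.2543  0.1312] yaw -11.06 tilt [ 0.     0.001 -1.   ] F [0.6 0.4 1. ] w 0.0423 gf 0.0 spin units 0.01
[ 0.457  -0.2577  0.07  ] units [-0.14 -0.11  2.04]
[ 0.457  -0.2577  0.022 ] units [0.  0.  1.6]
```

>>> send_rows(
  deltas="-0.07 -0.06 0.9 0;-0.07 -0.06 0.9 0;0 0 0.9 0;0 0 0.9 0;0 0 0.04 0;0 0 0 0;0 0 0 0",
)

```text
clock: 5.85
position: [0.4572, -0.2586, 0.0231]
orientation: [2.425, 1.994, 0.002]
ft_force: [0.3, 0.4, 0.2]
grip_width: 0.0429
grip_force: 0.0
```

>>> send_rows(
  deltas="0 0 0 0;0 0 0 0;0 0 0 0;0 0 0 0;0 0 0 0;0 0 0 0;0 0 0 0;0 0 0 0",
  hand=1,
  force=60,
)

```text
clock: 6.85
position: [0.4568, -0.2586, 0.0226]
orientation: [2.426, 1.994, 0.002]
ft_force: [-0.7, 0.4, 6.4]
grip_width: 0.0112
grip_force: 59.9
```

>>> send_rows(
  deltas="0 0 -0.5 0;0 0 -0.8 0;0 0 -0.8 0;0 0 -0.8 0;0 0 0 0;0 0 0 0",
)

```text
clock: 7.6
position: [0.4558, -0.258, 0.1083]
orientation: [-2.426, -1.994, 0.0]
ft_force: [-0.2, -0.1, -1.7]
grip_width: 0.0116
grip_force: 59.1
```

```bash
python3 - <<'E'
from g import *
deltas([(*mag(0,-.13),.115),(*mag(0,-.108),.115)],-18.9)
from plant import viewer
import cv2,pickle
a=[]
for n,(x,y) in(("side",(334,200)),("top",(370,200))):
    s=viewer.snapshot(n); pickle.dump(s,open(n+"1.pkl","wb")); a.append(cv2.resize(s["img"][y:y+90,x:x+80],None,fx=5,fy=5,interpolation=cv2.INTER_CUBIC))
cv2.imwrite("pics/d1.png",np.hstack(a))
E
```

```text
t 7.6 pos [ 0.4558 -0.258   0.1083] yaw -11.16 tilt [-0.001  0.001 -1.   ] F [-0.2 -0.1 -1.7] w 0.0116 gf 59.1 spin units 0.77
[ 0.5327 -0.0165  0.115 ] units [ 8.45 -0.18 -0.22]
[0.5398 0.0043 0.115 ] units [0.73 0.   0.  ]
```

View pics/d1.png

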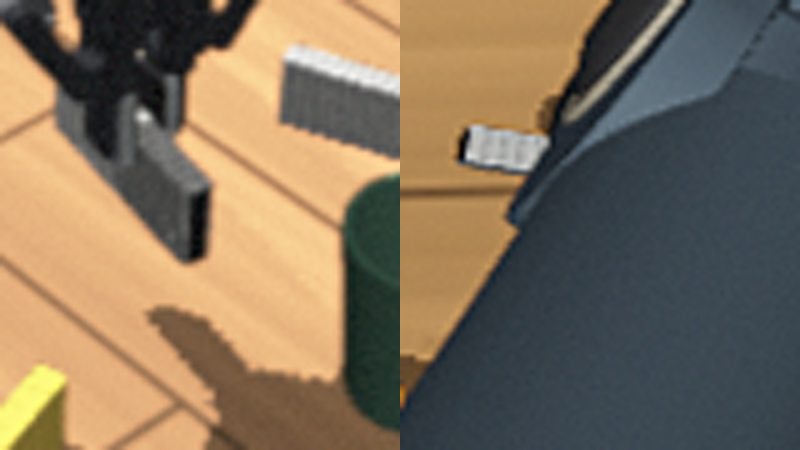

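The side crop shows the long strip held level, front end corners at (212,183)/(185,262); the top crop shows its rear end at (470,126)/(463,160). I'll fit its offset in the hand.

```bash
python3 - <<'E'
from h import *
zb=.1083-.0226
for zb in(.082,.0857,.089):
    o1=("side",[(.0065,-.048,zb+.038),(-.0065,-.048,zb)],up([(212,183),(185,262)],5,[334,200]))
    o2=("top",[(.0065,.048,zb+.038),(-.0065,.048,zb+.038)],up([(70,126),(63,160)],5,[370,200]))
    fit([o1,o2],[.456,-.258,-.195],str(zb))
E
```

```text
0.082 [ 0.4573 -0.2554 -0.1387] yaw -7.95
 res [ 0.8  0.2 -0.2  1.7 -0.8 -0.4 -0.2  0.2]
0.0857 [ 0.4564 -0.2558 -0.1528] yaw -8.76
 res [ 0.5 -0.8 -0.6  0.7 -0.3 -0.3  0.3  0.3]
0.089 [ 0.4556 -0.2561 -0.1635] yaw -9.37
 res [ 0.2 -1.7 -1.  -0.2  0.2 -0.3  0.7  0.4]
```

>>> send_rows(
  deltas="0 0 -0.1 0.39;0 0 -0.1 0.38;0.91 0 0 0;0.91 0 0 0;0.91 -0.02 0 0;0.91 -0.02 0 0;0.91 -0.02 0 0;0.91 -0.02 0 0;0.91 -0.02 0 0;0.91 -0.02 0 0;0.91 -0.02 0 0;0.91 -0.02 0 0",
)

```text
clock: 9.2
position: [0.5396, 0.0022, 0.1138]
orientation: [-2.555, -1.827, 0.003]
ft_force: [0.7, -0.5, -1.6]
grip_width: 0.0112
grip_force: 59.1
```

>>> send_rows(
  deltas="0 0 0 0;0 0 0 0;0 0 0 0",
)

```text
clock: 9.57
position: [0.5395, 0.0, 0.1146]
orientation: [-2.557, -1.824, 0.001]
ft_force: [0.1, -0.0, -1.4]
grip_width: 0.0115
grip_force: 59.1
```

```bash
python3 - <<'E'
from g import *
from h import *
deltas([(*mag(0,-.110),.08),(*mag(0,-.110),.057)],-18.9)
from plant import viewer
a=[]
for n,(x,y) in(("side",(270,130)),("top",(190,140))):
    s=viewer.snapshot(n); pickle.dump(s,open(n+"2.pkl","wb")); a.append(cv2.resize(s["img"][y:y+100,x:x+80],None,fx=5,fy=5,interpolation=cv2.INTER_CUBIC))
cv2.imwrite("pics/d2.png",np.hstack(a))
E
```

```text
t 9.57 pos [0.5395 0.     0.1146] yaw -18.99 tilt [-0.001 -0.    -1.   ] F [ 0.1 -0.  -1.4] w 0.0115 gf 59.1 spin units -0.01
[0.5392 0.0024 0.08  ] units [ 0.07 -0.04  1.15]
[0.5392 0.0024 0.057 ] units [0.   0.   0.77]
```

View pics/d2.png

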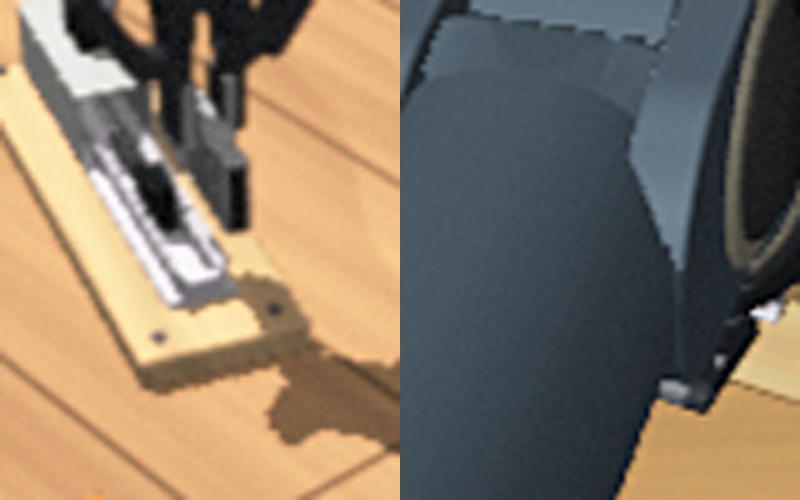

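Side crop: strip hovering beside/above the channel, front end at (246,157)-(222,228); wall ends near (178,306) and (235,285). The arm hides it from the top camera, so I compare predictions with the pictures.

```bash
python3 - <<'E'
from h import *
m=[.5748,.1065,np.radians(-18.9)]
names=["wL out end","wR out end","wL in end40","wR in end40","floorL lip","floorR lip","tab TL","tab TR","tab BR","tab BL","fol L front","fol R front","fol R back"]
P=[(-.0155,-.11,.04),(.0155,-.11,.04),(-.0125,-.11,.04),(.0125,-.11,.04),(-.0085,-.105,.022),(.0085,-.105,.022)]+[(.007*a,.076+.015*b,.09) for a,b in((1,1),(1,-1),(-1,-1),(-1,1))]+[(-.0075,-.055,.052),(.0075,-.055,.052),(.0075,-.03,.052)]
w=world(m,P)
for n,s,o in(("top",5,[138,130]),("side",5,[258,120]),("side",5,[270,130])):
    q=(proj(n,w)-o+.5)*s-.5; print(n,[(k,*v.round().astype(int)) for k,v in zip(names,q)])
s=world([.5395,0,np.radians(-19)],[(-.0065,-.0465,.0925),(.0065,-.0465,.0925),(.0065,-.0465,.1305),(-.0065,-.0465,.1305)])
print("strip d2",((proj("side",s)-[270,130]+.5)*5-.5).round())
# top: image axes at mag in px per mm
for d in((.01,0),(0,.01)):
    for n in("top","side"): print(n,d,(proj(n,world(m,[(d[0],-.08+d[1],.04)]))-proj(n,world(m,[(0,-.08,.04)])))*5)
# enlarged sharp crop w/ overlay
import pickle
t=cv2.imread("pics/top0.png")[160:215,215:285];k=11
I=cv2.resize(t,None,fx=k,fy=k,interpolation=cv2.INTER_CUBIC)
for x,z,c in((-.0155,.04,(0,0,255)),(.0155,.04,(0,0,255)),(-.0125,.04,(255,0,0)),(.0125,.04,(255,0,0)),(-.0085,.022,(0,255,0)),(.0085,.022,(0,255,0))):
    q=((proj("top",world(m,[(x,-.11 if z>.03 else -.105,z),(x,-.09,z)]))-[215,160]+.5)*k-.5).astype(int)
    cv2.line(I,tuple(map(int,q[0])),tuple(map(int,q[1])),c,1)
cv2.imwrite("pics/ov.png",I)
E
```

```text
top [('wL out end', np.int64(638), np.int64(362)), ('wR out end', np.int64(662), np.int64(285)), ('wL in end40', np.int64(640), np.int64(354)), ('wR in end40', np.int64(660), np.int64(293)), ('floorL lip', np.int64(637), np.int64(346)), ('floorR lip', np.int64(650), np.int64(305)), ('tab TL', np.int64(127), np.int64(132)), ('tab TR', np.int64(203), np.int64(155)), ('tab BR', np.int64(191), np.int64(191)), ('tab BL', np.int64(115), np.int64(168)), ('fol L front', np.int64(504), np.int64(296)), ('fol R front', np.int64(516), np.int64(259)), ('fol R back', np.int64(455), np.int64(240))]
side [('wL out end', np.int64(230), np.int64(327)), ('wR out end', np.int64(290), np.int64(313)), ('wL in end40', np.int64(236), np.int64(326)), ('wR in end40', np.int64(284), np.int64(315)), ('floorL lip', np.int64(241), np.int64(348)), ('floorR lip', np.int64(274), np.int64(341)), ('tab TL', np.int64(140), np.int64(39)), ('tab TR', np.int64(158), np.int64(65)), ('tab BR', np.int64(133), np.int64(70)), ('tab BL', np.int64(115), np.int64(44)), ('fol L front', np.int64(207), np.int64(245)), ('fol R front'
[... 199 characters left out ...]
64(176), np.int64(276)), ('wR in end40', np.int64(224), np.int64(265)), ('floorL lip', np.int64(181), np.int64(298)), ('floorR lip', np.int64(214), np.int64(291)), ('tab TL', np.int64(80), np.int64(-11)), ('tab TR', np.int64(98), np.int64(15)), ('tab BR', np.int64(73), np.int64(20)), ('tab BL', np.int64(55), np.int64(-6)), ('fol L front', np.int64(147), np.int64(195)), ('fol R front', np.int64(176), np.int64(189)), ('fol R back', np.int64(159), np.int64(163))]
strip d2 [[223. 237.]
 [249. 231.]
 [248. 162.]
 [221. 167.]]
top (0.01, 0) [[  7.96021693 -24.48043333]]
side (0.01, 0) [[18.95351586 -4.31120675]]
top (0, 0.01) [[-24.4028267  -7.5413778]]
side (0, 0.01) [[ -6.79976475 -10.59000602]]
```

View pics/ov.png

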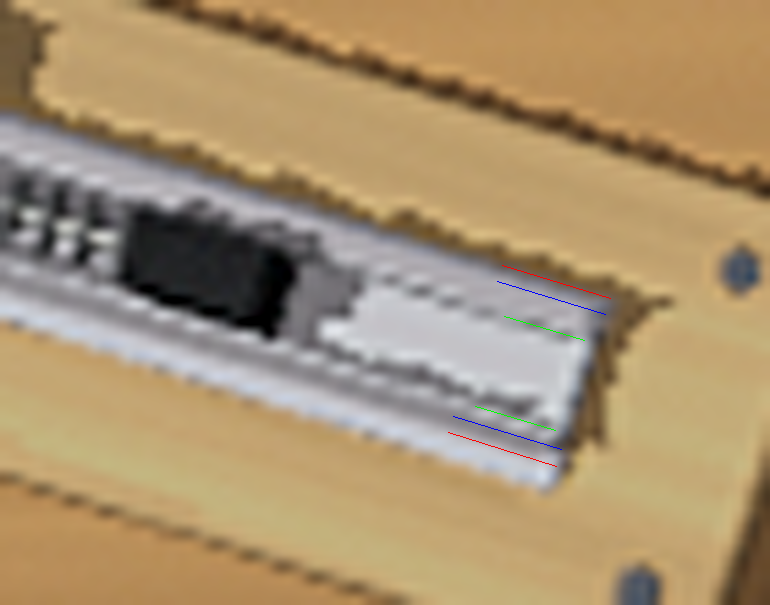

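>>> send_rows(
  deltas="-0.1 -0.05 0.4 0;0 0 0.45 0;0 0 0.45 0;0 0 0 0;0 0 0.3 0;0 0 0.3 0;0 0 0 0;0 0 0 0",
)

```text
clock: 10.68
position: [0.5378, -0.001, 0.058]
orientation: [2.556, 1.827, 0.0]
ft_force: [-0.0, -0.8, -0.6]
grip_width: 0.0115
grip_force: 59.0
```

```bash
python3 - <<'E'
from g import *
from h import *
deltas([(*mag(0,-.115),.057),(*mag(0,-.0565),.057)],-18.9)
from plant import viewer
s=viewer.snapshot("side")["img"]
cv2.imwrite("pics/d3.png",cv2.resize(s[130:210,260:350],None,fx=7,fy=7,interpolation=cv2.INTER_CUBIC))
E
```

```text
t 10.68 pos [ 0.5378 -0.001   0.058 ] yaw -18.88 tilt [ 0.  0. -1.] F [-0.  -0.8 -0.6] w 0.0115 gf 59.0 spin units 0.0
[ 0.5375 -0.0023  0.057 ] units [-0.04  0.01  0.03]
[0.5565 0.053  0.057 ] units [1.95 0.   0.  ]
```

View pics/d3.png

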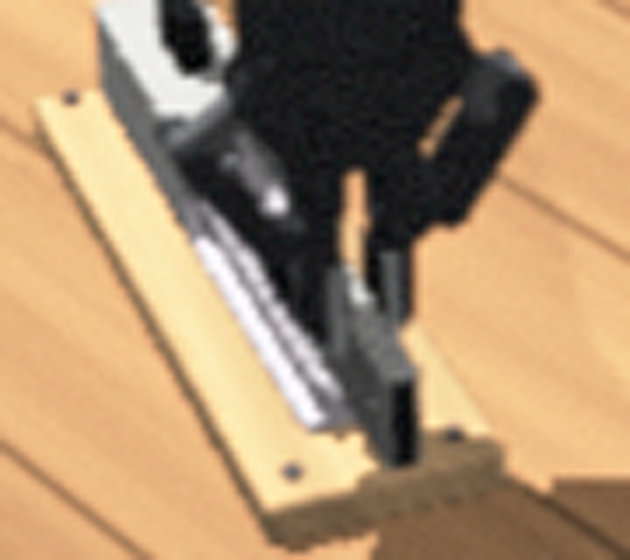

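>>> send_rows(
  deltas="0.2 0 0.03 0;0.2 0 0 0;0.2 0 0 0;0 0 0 0",
)

```text
clock: 11.22
position: [0.5437, 0.0163, 0.0571]
orientation: [2.555, 1.828, 0.0]
ft_force: [-1.5, -1.7, 0.6]
grip_width: 0.0116
grip_force: 59.3
```

>>> send_rows(
  deltas="0.25 0 0 0;0.25 0 0 0;0.25 0 0 0;0.25 0 0 0;0.25 0 0 0;0.2 0 0 0;0 0 0 0;0 0 0 0",
)

```text
clock: 12.22
position: [0.5576, 0.0569, 0.057]
orientation: [2.556, 1.827, -0.0]
ft_force: [-1.3, -5.0, 1.9]
grip_width: 0.0112
grip_force: 59.4
```

```bash
python3 - <<'E'
from g import *
deltas([(*mag(0,-.0525),.057),(*mag(0,-.0525),.046)],-18.9)
print(r.sense()["moment"].round(2), r.sense()["ft_force"])
E
```

```text
t 12.22 pos [0.5576 0.0569 0.057 ] yaw -18.89 tilt [ 0. -0. -1.] F [-1.3 -5.   1.9] w 0.0112 gf 59.4 spin units 0.0
[0.5578 0.0568 0.057 ] units [0.   0.01 0.  ]
[0.5578 0.0568 0.046 ] units [0.   0.   0.37]
[-1.03  0.15 -0.05] [-1.30604913 -4.99521904  1.92229843]
```

>>> send_rows(
  deltas="0 0 0.1 0;0 0 0.1 0;0 0 0.1 0;0 0 0.05 0;0 0 0 0;0 0 0 0",
)

```text
clock: 12.98
position: [0.5573, 0.0572, 0.0463]
orientation: [-2.555, -1.827, 0.001]
ft_force: [-1.1, -4.8, -0.8]
grip_width: 0.0118
grip_force: 59.3
```

>>> send_rows(
  deltas="0 0 0.04 0;0 0 0.03 0;0 0 0 0",
)

```text
clock: 13.35
position: [0.5576, 0.0574, 0.0446]
orientation: [-2.555, -1.827, -0.0]
ft_force: [-1.6, -4.2, 2.8]
grip_width: 0.0116
grip_force: 59.7
```

```bash
python3 - <<'E'
from g import *
deltas([(*mag(0,-.0595),.0446)],-18.9)
E
```

```text
t 13.35 pos [0.5576 0.0574 0.0446] yaw -18.87 tilt [ 0.  0. -1.] F [-1.6 -4.2  2.8] w 0.0116 gf 59.7 spin units 0.0
[0.5555 0.0502 0.0446] units [-0.25  0.01  0.  ]
```

>>> send_rows(
  deltas="0 0 0.02 0;0 0 0 0;-0.1 0 0 0;-0.1 0 0 0;-0.02 0 0 0;0 0 0 0;0 0 0 0",
)

```text
clock: 14.22
position: [0.5565, 0.0537, 0.0446]
orientation: [-2.553, -1.828, -0.005]
ft_force: [-2.9, -0.2, 7.0]
grip_width: 0.0112
grip_force: 60.0
```

```bash
python3 - <<'E'
from g import *
deltas([(*mag(0,-.0595),.0446)],-18.9)
E
```

```text
t 14.22 pos [0.5565 0.0537 0.0446] yaw -18.77 tilt [ 0.002  0.003 -1.   ] F [-2.9 -0.2  7. ] w 0.0112 gf 60.0 spin units 0.01
[0.5555 0.0502 0.0446] units [-0.12  0.01  0.  ]
```

>>> send_rows(
  deltas="-0.05 0 0 0;0 0 0 0;0 0 0 0",
)

```text
clock: 14.6
position: [0.5564, 0.0536, 0.0446]
orientation: [-2.551, -1.829, -0.008]
ft_force: [-0.1, 5.5, 6.1]
grip_width: 0.0114
grip_force: 60.0
```

>>> send_rows(
  deltas="-0.05 0 0 0;0 0 0 0;0 0 0 0",
)

```text
clock: 14.98
position: [0.5564, 0.0536, 0.0447]
orientation: [-2.55, -1.83, -0.01]
ft_force: [0.1, 7.1, 3.8]
grip_width: 0.0118
grip_force: 59.9
```

```bash
python3 - <<'E'
from g import *
deltas([(*mag(0,-.0595),.0446)],-18.9)
E
```

```text
t 14.97 pos [0.5564 0.0536 0.0447] yaw -18.68 tilt [ 0.004  0.006 -1.   ] F [0.1 7.1 3.8] w 0.0118 gf 59.9 spin units 0.02
[0.5555 0.0502 0.0446] units [-0.12  0.01  0.  ]
```

>>> send_rows(
  deltas="0.08 0 0 0;0 0 -0.01 0;0 0 0 0",
)

```text
clock: 15.35
position: [0.5565, 0.0536, 0.0447]
orientation: [-2.552, -1.829, -0.006]
ft_force: [0.5, 5.8, 4.4]
grip_width: 0.0111
grip_force: 59.8
```

>>> send_rows(
  deltas="0 0 0 0;0 0 0 0;0 0 0 0;0 0 0 0",
  hand=0.5,
)

```text
clock: 15.85
position: [0.5551, 0.0501, 0.0439]
orientation: [2.556, 1.826, -0.001]
ft_force: [-0.6, 0.2, 0.3]
grip_width: 0.0428
grip_force: 0.0
```

>>> send_rows(
  deltas="0 0 -0.3 0;0 0 -0.5 0;0 0 -0.8 0;0 0 -0.9 0;0 0 -0.5 0;0 0 0 0",
)

```text
clock: 16.6
position: [0.556, 0.0506, 0.1355]
orientation: [2.555, 1.827, 0.004]
ft_force: [-0.5, 1.4, -0.4]
grip_width: 0.0423
grip_force: 0.0
```

```bash
python3 - <<'E'
from g import *
from h import *
deltas([(*mag(-.0007,.0745),.135),(*mag(-.0007,.0745),.074)],-18.9)
from plant import viewer
s=viewer.snapshot("side")["img"]
cv2.imwrite("pics/d4.png",cv2.resize(s[130:210,260:350],None,fx=7,fy=7,interpolation=cv2.INTER_CUBIC))
E
```

```text
t 16.6 pos [0.556  0.0506 0.1355] yaw -18.86 tilt [ 0.003  0.001 -1.   ] F [-0.5  1.4 -0.4] w 0.0423 gf 0.0 spin units 0.0
[0.5983 0.1772 0.135 ] units [ 4.45 -0.03  0.02]
[0.5983 0.1772 0.074 ] units [0.   0.   2.03]
```

View pics/d4.png

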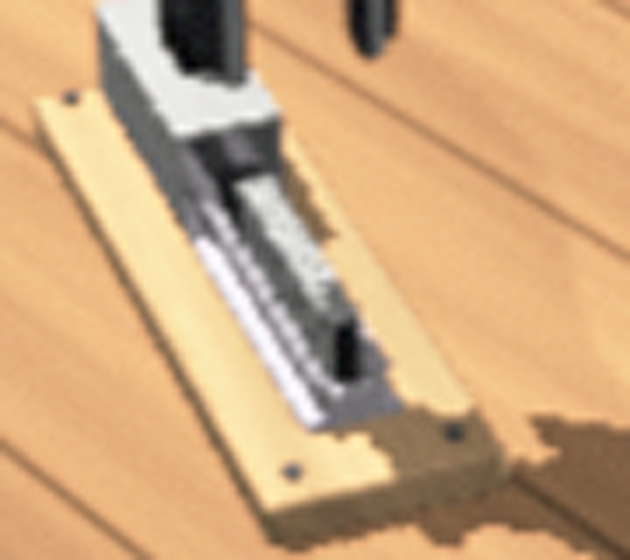

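The strip stands upright on the channel floor behind the lip (front end ~ (345,350)), follower behind it. Next is the tab.

>>> send_rows(
  deltas="0.9 0 0 0;0.9 0 0 0;0.9 -0.01 0 0;0.9 -0.01 0 0;0.85 -0.01 0 0;0 0 0 0;0 0 0.5 0;0 0 0.7 0;0 0 0.6 0;0 0 0.23 0;0 0 0 0;0 0 0 0",
)

```text
clock: 18.15
position: [0.5981, 0.177, 0.0738]
orientation: [2.556, 1.827, 0.002]
ft_force: [0.2, 0.4, -0.3]
grip_width: 0.0428
grip_force: 0.0
```

>>> send_rows(
  deltas="0 0 0 0;0 0 0 0;0 0 0 0;0 0 0 0;0 0 0 0;0 0 0 0",
  hand=1,
  force=40,
)

```text
clock: 18.9
position: [0.5998, 0.1766, 0.0742]
orientation: [2.554, 1.825, 0.006]
ft_force: [5.4, -1.3, -0.9]
grip_width: 0.0129
grip_force: 44.5
```

```bash
python3 - <<'E'
from g import *
deltas([(*mag(-.0005,-.0587),.074)],-18.9)
E
```

```text
t 18.9 pos [0.5998 0.1766 0.0742] yaw -18.91 tilt [ 0.005  0.    -1.   ] F [ 5.4 -1.3 -0.9] w 0.0129 gf 44.5 spin units -0.0
[0.5553 0.0511 0.074 ] units [-4.44 -0.05  0.01]
```

>>> send_rows(
  deltas="0 0.06 0 0;-0.2 0 0 0;-0.35 0 0 0;-0.35 0 0 0;-0.35 0 0 0;-0.35 0 0 0;-0.35 0 0 0;0 0 0 0",
)

```text
clock: 19.9
position: [0.5801, 0.1192, 0.0741]
orientation: [2.556, 1.825, -0.0]
ft_force: [0.1, -2.4, 7.6]
grip_width: 0.0131
grip_force: 45.7
```

>>> send_rows(
  deltas="-0.35 0 0 0;-0.35 0 0 0;-0.35 0 0 0;-0.35 0 0 0;-0.35 0 0 0;0 0 0 0;0 0 0 0",
)

```text
clock: 20.78
position: [0.5629, 0.0697, 0.074]
orientation: [2.556, 1.826, -0.001]
ft_force: [-0.1, -2.1, 8.3]
grip_width: 0.0128
grip_force: 45.8
```

>>> send_rows(
  deltas="-0.2 0 0 0;-0.2 0 0 0;0 0 0 0;0 0 0 0",
)

```text
clock: 21.28
position: [0.5593, 0.0592, 0.0741]
orientation: [2.556, 1.826, 0.001]
ft_force: [0.6, -0.6, 8.3]
grip_width: 0.0129
grip_force: 45.7
```

```bash
python3 - <<'E'
from g import *
deltas([(*mag(-.0005,-.0587),.074)],-18.9)
E
```

```text
t 21.27 pos [0.5593 0.0592 0.0741] yaw -18.91 tilt [ 0.  0. -1.] F [ 0.6 -0.6  8.3] w 0.0129 gf 45.7 spin units -0.0
[0.5553 0.0511 0.074 ] units [-0.3  -0.04  0.  ]
```

>>> send_rows(
  deltas="-0.12 0 0 0;-0.12 0 0 0;0 0 0 0;0 0 0 0",
)

```text
clock: 21.78
position: [0.5571, 0.0528, 0.0741]
orientation: [-2.556, -1.827, -0.002]
ft_force: [1.1, 0.5, 7.4]
grip_width: 0.0129
grip_force: 45.7
```

>>> send_rows(
  deltas="-0.12 0 0 0;-0.1 0 0 0;0 0 0 0;0 0 0 0",
)

```text
clock: 22.28
position: [0.5561, 0.0499, 0.0741]
orientation: [-2.553, -1.828, -0.007]
ft_force: [3.5, 6.9, 4.3]
grip_width: 0.0127
grip_force: 45.3
```

```bash
python3 - <<'E'
from g import *
deltas([(*mag(-.0005,-.0587),.074)],-18.9)
E
```

```text
t 22.27 pos [0.5561 0.0499 0.0741] yaw -18.79 tilt [ 0.003  0.004 -1.   ] F [3.5 6.9 4.3] w 0.0127 gf 45.3 spin units 0.01
[0.5553 0.0511 0.074 ] units [ 0.03 -0.04  0.  ]
```

Force is rising with motion stalling, which suggests the hard stop. One more push to confirm.

>>> send_rows(
  deltas="-0.08 0 0 0;0 0 0 0;0 0 0 0;0 0 0 0",
)

```text
clock: 22.78
position: [0.5561, 0.0499, 0.0741]
orientation: [-2.551, -1.829, -0.011]
ft_force: [5.5, 10.8, 2.9]
grip_width: 0.013
grip_force: 45.0
```

>>> send_rows(
  deltas="-0.08 0 0 0;0 0 0 0;0 0 0 0;0 0 0 0",
)

```text
clock: 23.28
position: [0.5561, 0.0498, 0.0741]
orientation: [-2.549, -1.83, -0.015]
ft_force: [7.1, 15.7, 0.8]
grip_width: 0.013
grip_force: 44.8
```

>>> send_rows(
  deltas="0.12 0 0 0;0 0 0 0;0 0 0 0",
)

```text
clock: 23.65
position: [0.5561, 0.0499, 0.0741]
orientation: [-2.552, -1.829, -0.009]
ft_force: [4.6, 8.3, 3.7]
grip_width: 0.0129
grip_force: 45.2
```

>>> send_rows(
  deltas="0 0 0 0;0 0 0 0;0 0 0 0;0 0 0 0",
  hand=0.5,
)

```text
clock: 24.15
position: [0.5541, 0.0454, 0.0729]
orientation: [-2.556, -1.826, 0.001]
ft_force: [0.2, -0.0, 0.1]
grip_width: 0.0426
grip_force: 0.0
```

>>> send_rows(
  deltas="0 0 -0.3 0;0 0 -0.6 0;0 0 -0.9 0;0 0 -0.9 0;0 0 -0.9 0;0.9 0 0 0;0.9 0 0 0;0.9 0 0 0;0.9 0 0 0;0.9 0 0 0;0 0 0 0;0 0 0 0",
)

```text
clock: 25.65
position: [0.5982, 0.1728, 0.1809]
orientation: [2.556, 1.826, -0.002]
ft_force: [0.2, -0.8, 0.1]
grip_width: 0.0427
grip_force: 0.0
```

```bash
python3 - <<'E'
from h import *
from plant import viewer,r
a=viewer.snapshot("side")["img"][110:290,258:438];b=viewer.snapshot("top")["img"][130:310,230:410]
cv2.imwrite("pics/d5.png",cv2.resize(np.hstack([a,b]),(800,400),interpolation=cv2.INTER_CUBIC))
print(r.sense()["position"],r.sense()["clock"])
E
```

```text
[0.59817489 0.17210733 0.18118601] 25.75
```

View pics/d5.png

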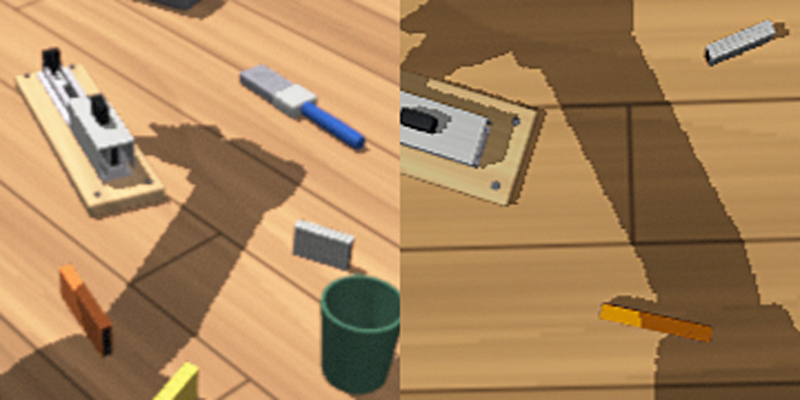

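The cover is shut over the strip with its front at the nose (side (115,160), top (485,140)). The short strip, cup and look-alikes are where they were, and the hand is clear.

```bash
python3 -c "
from plant import hand_in
print(hand_in())"
```

```text
the job is handed in; nothing more can be done
None
```

The long strip is seated on the channel floor behind the nose lip with the follower holding it, the cover is pushed shut to its hard stop and released, nothing else was moved, and the job was handed in at about 26 s; no verdict was returned.

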